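# Nest the brass offering set on the altar step

### The arm

A 6-joint arm with a two-finger parallel gripper is mounted at the origin on the work surface. World frame = base frame: x ahead of the robot, y to its left, z up, the work surface at z = 0. Lengths are in m, angles in rad, forces in N, time in s.
With the tool pointing down it reaches from about 0.25 to 0.725 m from the base axis. Payload 4 kg.
Tool frame: the origin (TCP) lies midway between the tips of the shut fingers; the grasp point (between the pads) lies 19 mm behind it; x points along the fingers, y is the direction in which the jaws open and shut, and the axes are right-handed (so a half turn about x gives the same grasp; the last joint's range is limited). The gripper opens to 85 mm and grips with 20 to 120 N. Pads are 22 mm wide; open, the fingers measure 114 mm over their backs; the gripper's body (76 mm by 85 mm) begins 54 mm behind the grasp point. The pads swing forward as they close: fully open they stand 13 mm farther back than shut.
Start: joints at [-1.279, 0.241, 0.005, 1.335, 0, 1.571], TCP at [0.144, -0.479, 0.231] pointing down, gripper open.
Joint ranges: [-2.72, 2.72], [-1.05, 1.87], [-1.09, 1.28], [-1.99, 2.15], [-1.42, 1.44], [-3.14, 3.14]. Speed limits (rad/s): [2.79, 2.79, 3.14, 3.14, 3.14, 3.14].

### API

Orientations are given as a rotation vector (axis times angle).
In Python, from station import sensors, optics, job gives the robot as it stands.
- The arm moves only by the tool carry_out, never from a script. Its argument "steps" is one flat list of numbers, 5 for each row, row after row: the opening, from -1 (shut) to 1 (fully open), then the shift along the tool's x, y, z in m, then the turn about the tool's x in rad. A call has exactly 8 rows; each row is the pose to reach, as a shift and turn from the pose commanded when the call began, along the tool's axes at that moment; what a row does not reach only later rows make up. A row lasts 1/8 s, in which the tool goes at most 62.5 mm and 10.7 degrees, less where a joint would pass 70% of its speed; a pose out of reach is approached as far as the arm can. A call with a gripper value outside its range is refused whole. The fingers move at their own pace and stop on an object; the grip force is fixed at half the most. Time passes only in rows, so rows that repeat a pose let the fingers close, or fill a call up. It gives the time, the measured TCP pose, the force and the opening at its end, in the units of the state.
- sensors.get_obs(): the state, without advancing time (a new reading comes with each control period).
- optics.get_image(name): name is "scene" or "side" or "wrist"; returns (picture, depth): 400x640x3 uint8, red, green, blue; 400x640 float32, m along the optical axis (not along the pixel's ray), 0 where there is no reading.
- optics.camera_info(name): a dict with "vertical_fov" (degrees; the focal length in pixels is half the picture's height over the tangent of half this angle, whatever the lens; pixels are square), "cx", "cy" (the principal point, pixels), "R" (3x3) and "t" (3): a world point X has camera coordinates R X + t. Camera axes: x right, y down, z forward; pixel columns grow to the right and rows downward; lengths in m; the calibration is good to about 2 mm. A picture is of the moment at which its call begins: read the wrist's pose just before it. camera_info takes no time and is no camera call; for the wrist camera it gives the pose at the moment of the call.
- job.close_job(): hands the job in, once; it reports no verdict.
Trained networks look in the newest picture that a camera, given by its name, has taken for a name from the list of things; names that differ only in an ending like _2 or _b are one class to them, and where a whole thing is asked for, a point or a joint stands for the part that bears it (a point fixed in the world has none). Each returns a list of dicts, best first, with "p" (0 to 1); they miss things now and then, are a little off and sometimes report something else, mostly with a low value. They report only what shows in the picture. A call takes as long as a camera call.
- optics.boxes_of(camera, label): "box" ([left, top, width, height] in pixels, round what is visible of it).
- optics.mark_of(camera, label): "centre" ([column, row] in pixels: a listed point, or the origin of a listed thing).
The state is a dict: "t": time; "q": joint angles; "dq": joint speeds; "tau": joint torques, N m; "eef_pos": TCP position; "tcp_rot": TCP orientation; "force": force on the tool from outside, world axes, zero at the start; "torque": the same for the moment, N m; "gripper_width": finger opening in m.
Only numpy, scipy, OpenCV 4.12 (cv2) and the standard library are available. Lean on these libraries where they do the work, as an engineer would, in place of code of your own. Each camera call takes 0.05 s, during which the arm holds its last target. There are 200 camera calls.

### The job

The brass offering set has been washed and is to be put away nested, largest first: stand the brass cup upright inside the wide brass bowl and let go of it, then stand the slim brass beaker upright inside that cup. Lower each one in rather than dropping it, leave the wide bowl standing about where it is, and leave the blue china cup standing where it is.

Things in the scene. Friction and masses are not known exactly. Their poses are not given: they have to be found in the camera images.
- bowl_floor (a point): Wide open round brass bowl, 130 mm outside diameter, 122 mm inside at the mouth and 35 mm high with a 5 mm thick floor (inside corner narrowed to about 100 mm across), 0.6 kg, standing loose on a thin grey mat (4 mm). The point is the centre of its inner floor, 30 mm below its rim; z is up.
- cup_center (a point): Brass cup, the middle size: upright straight round open cup, 62 mm outside and 54 mm inside diameter, 60 mm high, floor 5 mm thick, 0.11 to 0.23 kg, standing loose on the altar step. The point is on its axis half-way up (30 mm above its underside, 25 mm above its inner floor, 30 mm below its rim); z is up along its axis. Inside the bowl its top 30 mm stands above the bowl's rim.
- beaker_center (a point): Slim brass beaker, the smallest across but the tallest: upright straight round open tube with a floor, 34 mm outside diameter, 95 mm high, 0.08 to 0.17 kg, standing loose on the altar step. The point is on its axis half-way up (47.5 mm above its underside and below its rim); z is up along its axis. Inside the cup its top 40 mm stands above the cup's rim, and only there is room for fingers, so it is best held near its top.
- china_center (a point): Blue china cup, 66 mm across the mouth, 65 mm high, 0.18 kg, not part of the set. The point is on its axis half-way up; z is up. A slim green glass votive (38 mm across, 80 mm high) also stands on the step and is not part of the set. The cups, beaker, china and votive may stand in any of four places left and right of the bowl, at least 120 mm apart from one another; a low red tray, a jar and an elephant figurine stand farther back.

How it is judged:
On the way, in this order (a step that is already met when the one before it is completed fails the run):
1. the brass cup stands upright on the floor of the bowl and is let go (horizontal distance between cup_center and bowl_floor below 0.035 m and z of cup_center in the frame of bowl_floor between 0.023 and 0.037 m and angle between cup_center's own z axis and vertical below 0.17 rad and contact force between cup and the fingers below 0.2 N), for 0.2 s.
2. the slim beaker stands upright on the floor of the cup, the cup still in the bowl (horizontal distance between beaker_center and cup_center below 0.015 m and z of beaker_center in the frame of cup_center between 0.0155 and 0.0295 m and angle between each of beaker_center, cup_center's own z axis and vertical below 0.17 rad and horizontal distance between cup_center and bowl_floor below 0.035 m and z of cup_center in the frame of bowl_floor between 0.023 and 0.037 m and contact force between beaker and the fingers below 0.2 N), for 0.2 s.
At the end, for the whole second after the job is handed in: Brass cup upright (10 deg) on the bowl's floor, axes within 35 mm; beaker upright (10 deg) on the cup's floor, axes within 15 mm; seated within 7 mm; both released, at rest; bowl upright, within 60 mm of its start, china cup upright, within 40 mm of its start (all of step 2 and contact force between cup and the fingers below 0.2 N and linear speed of each of cup, beaker, bowl below 0.03 m/s and distance of bowl_floor from where it was at the start of the episode below 0.06 m and angle between each of bowl_floor, china_center's own z axis and vertical below 0.17 rad and distance of china_center from where it was at the start of the episode below 0.04 m); the robot touches nothing.
It fails at once if the blue china cup is moved by 40 mm or more or tipped over (distance of china_center from where it was at the start of the episode above 0.04 m or angle between china_center's own z axis and vertical above 0.5 rad).
It fails at once if the bowl is pushed 60 mm or more from its place (distance of bowl_floor from where it was at the start of the episode above 0.06 m).
It fails at once if the cup is dropped into the bowl (moving faster than 0.7 m/s within it) (horizontal distance between cup_center and bowl_floor below 0.04 m and z of cup_center in the frame of bowl_floor below 0.055 m and linear speed of cup above 0.7 m/s).
It fails at once if the beaker is dropped into the cup (moving faster than 0.7 m/s within it) (horizontal distance between beaker_center and cup_center below 0.02 m and z of beaker_center in the frame of cup_center below 0.05 m and linear speed of beaker above 0.7 m/s).
It also fails if it takes over 64 s, if anything falls off the work surface, if the arm or the gripper's body presses on something with over 40 N, if the wrist force passes 120 N, or if a joint passes its speed limit or range.

## Working session

There is one attempt and no reset: what is moved stays moved. The work goes in short steps, Python scripts to look and compute and a tool call to move; the robot and the scene stay as the last step left them, time stands still between calls to the robot, and variables do not carry over. Pictures are saved under pics/ and viewed, about 8 in all and at most 12, crops included, and the job is handed in when it is done.

Besides the shell and the picture viewer there is one more tool, called after "Call:" as a command line: name --argument value ..., lists and objects as JSON in quotes. carry_out: Moves the arm, as the interface text tells. Its arguments: {"type":"object","properties":{"steps":{"type":"array","items":{"type":"number"}}},"required":["steps"]}

```bash
mkdir -p pics; cat > h.py <<'E'
import numpy as np, cv2
from station import sensors, optics, job
from scipy.spatial.transform import Rotation as Ro
def look(c):
    i=optics.camera_info(c); p,d=optics.get_image(c); return p,d,i
def cloud(d,i):
    f=d.shape[0]/2/np.tan(np.radians(i["vertical_fov"])/2)
    v,u=np.mgrid[:d.shape[0],:d.shape[1]]
    P=np.dstack([(u-i["cx"])/f*d,(v-i["cy"])/f*d,d])
    return (P-np.array(i["t"]))@np.array(i["R"])
def save(p,n): cv2.imwrite("pics/"+n,p[:,:,::-1])
E
python3 - <<'E'
from h import *
o=sensors.get_obs(); print(o["t"],o["eef_pos"],Ro.from_rotvec(o["tcp_rot"]).as_matrix().round(3).tolist(),o["gripper_width"])
for c in ("scene","side"):
    p,d,i=look(c); save(p,c+"0.png"); P=cloud(d,i); np.save(c+"P.npy",P)
    print(c,(-np.array(i["R"]).T@i["t"]).round(2))
    for l in ("bowl_floor","cup_center","beaker_center","china_center"):
        for b in optics.boxes_of(c,l)[:3]:
            x,y,w,h=[int(round(k)) for k in b["box"]]
            q=P[y:y+h,x:x+w].reshape(-1,3); q=q[(d[y:y+h,x:x+w].ravel()>0)&(q[:,2]>.02)]
            print(l,round(b["p"],2),(x,y,w,h),np.percentile(q,[2,50,98],axis=0).round(3).tolist() if len(q) else None)
E
```

```text
0.0 [ 0.14365157 -0.47827459  0.2304411 ] [[-0.001, 0.288, -0.958], [0.002, -0.958, -0.288], [-1.0, -0.002, 0.0]] 0.08553445376061773
scene [0.72 0.38 0.73]
bowl_floor 0.97 (260, 188, 60, 57) [[0.501, -0.083, 0.021], [0.565, -0.02, 0.035], [0.626, 0.043, 0.041]]
cup_center 0.85 (230, 130, 30, 32) [[0.542, -0.277, 0.021], [0.571, -0.239, 0.045], [0.599, -0.218, 0.062]]
beaker_center 0.8 (348, 316, 21, 32) [[0.565, 0.254, 0.024], [0.58, 0.268, 0.075], [0.595, 0.284, 0.097]]
china_center 0.88 (410, 300, 44, 39) [[0.419, 0.284, 0.021], [0.438, 0.314, 0.051], [0.48, 0.343, 0.067]]
side [ 0.45 -0.95  0.59]
bowl_floor 0.57 (326, 200, 54, 39) [[0.503, -0.09, 0.02], [0.565, -0.039, 0.031], [0.626, 0.038, 0.04]]
cup_center 0.68 (353, 254, 32, 43) [[0.543, -0.283, 0.021], [0.573, -0.266, 0.044], [0.6, -0.224, 0.06]]
beaker_center 0.55 (341, 147, 13, 30) [[0.566, 0.245, 0.022], [0.58, 0.252, 0.063], [0.597, 0.278, 0.095]]
beaker_center 0.24 (324, 201, 59, 36) [[0.503, -0.09, 0.02], [0.565, -0.039, 0.031], [0.626, 0.038, 0.04]]
china_center 0.8 (292, 150, 22, 27) [[0.423, 0.276, 0.022], [0.452, 0.288, 0.05], [0.483, 0.341, 0.065]]
```

View pics/scene0.png

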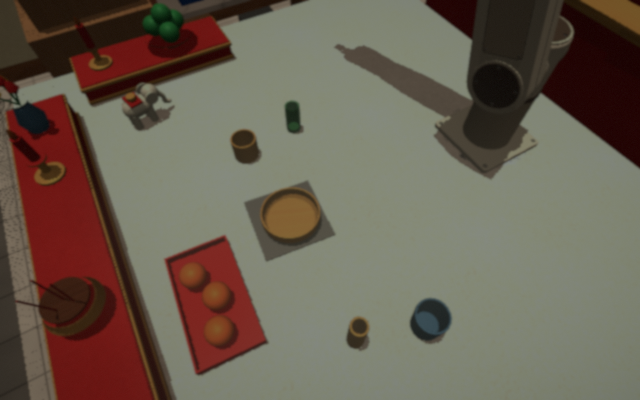

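View pics/side0.png

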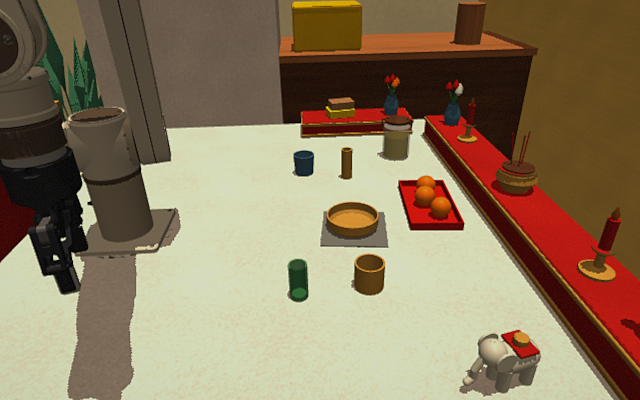

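The scene picture shows the bowl at about (291,215), brass cup (244,145), green votive (292,116), beaker (359,330) and china cup (432,318). The boxes match the picture. Next I fit the rims more precisely.

```bash
python3 - <<'E'
from h import *
from scipy.optimize import least_squares
G=[np.load(c+"P.npy").reshape(-1,3) for c in("scene","side")]
for n,x,y,r,zt in (("bowl",.565,-.022,.063,.039),("cup",.571,-.252,.029,.06),("beaker",.58,.265,.017,.095),("china",.451,.314,.031,.065),("votive",.45,-.25,.019,.08)):
    for g in G+[np.vstack(G)]:
        s=g[(np.hypot(g[:,0]-x,g[:,1]-y)<r+.03)&(g[:,2]>(.03 if n=="bowl" else .025))&(g[:,2]<.12)]
        if len(s)<10: print(n,len(s)); continue
        if n!="bowl": # outer walls+rim: robust fit of ring
            pass
        top=np.percentile(s[:,2],97); q=s[s[:,2]>(top-.008)]
        f=least_squares(lambda a:np.hypot(q[:,0]-a[0],q[:,1]-a[1])-r,[x,y],loss="soft_l1",f_scale=.002)
        print(n,len(q),f.x.round(4),"top",top.round(4),"mid",((q.min(0)+q.max(0))/2).round(4),"rms",np.sqrt((f.fun**2).mean()).round(4))
E
```

```text
bowl 431 [ 0.5625 -0.0204] top 0.0413 mid [ 0.5621 -0.021   0.038 ] rms 0.0014
bowl 328 [ 0.5654 -0.0263] top 0.0402 mid [ 0.5654 -0.0267  0.0372] rms 0.0017
bowl 736 [ 0.5635 -0.0226] top 0.0411 mid [ 0.5638 -0.0247  0.0379] rms 0.0028
cup 187 [ 0.5697 -0.2472] top 0.0618 mid [ 0.5695 -0.2472  0.0589] rms 0.0014
cup 266 [ 0.5728 -0.2536] top 0.0601 mid [ 0.5727 -0.2528  0.0567] rms 0.0014
cup 451 [ 0.5715 -0.2511] top 0.0609 mid [ 0.5708 -0.2504  0.0584] rms 0.0029
beaker 166 [0.5795 0.2679] top 0.0969 mid [0.5793 0.268  0.0935] rms 0.0026
beaker 56 [0.5814 0.263 ] top 0.0949 mid [0.581  0.2631 0.0922] rms 0.0035
beaker 212 [0.5798 0.2668] top 0.0967 mid [0.5795 0.2636 0.0934] rms 0.0032
china 325 [0.4493 0.3131] top 0.0671 mid [0.4486 0.3129 0.0641] rms 0.0014
china 105 [0.4516 0.3079] top 0.0649 mid [0.4521 0.3094 0.0618] rms 0.0022
china 426 [0.4496 0.3121] top 0.0667 mid [0.4497 0.3096 0.0638] rms 0.0023
votive 106 [ 0.4254 -0.2681] top 0.0812 mid [ 0.4255 -0.2683  0.0779] rms 0.0026
votive 154 [ 0.4281 -0.2738] top 0.0799 mid [ 0.4284 -0.2739  0.0769] rms 0.0026
votive 247 [ 0.4277 -0.2716] top 0.0808 mid [ 0.4271 -0.2708  0.0777] rms 0.0034
```

Call:
carry_out --steps '[1,0.01,-0.012,-0.06,0,1,0.02,-0.024,-0.12,0,1,0.03,-0.036,-0.18,0,1,0.04,-0.048,-0.24,0,1,0.05,-0.06,-0.3,0,1,0.06,-0.072,-0.36,0,1,0.06,-0.084,-0.42,0,1,0.06,-0.095,-0.475,0]'

```text
t: 1.5
eef_pos: [0.5732, -0.2499, 0.171]
tcp_rot: [2.064, 0.304, -2.064]
force: [0.3, -0.8, 0.4]
gripper_width: 0.0856
```

```bash
python3 - <<'E'
from h import *
p,d,i=look("wrist"); save(p,"w1.png"); o=sensors.get_obs()
print(o["t"],o["eef_pos"],o["q"],Ro.from_rotvec(o["tcp_rot"]).as_matrix().round(3).tolist(),(-np.array(i["R"]).T@i["t"]).round(3))
P=cloud(d,i); g=P.reshape(-1,3)[d.ravel()>.05]
s=g[(np.hypot(g[:,0]-.571,g[:,1]+.25)<.05)&(g[:,2]>.052)&(g[:,2]<.07)]
print(len(s),np.percentile(s,[1,50,99],axis=0).round(4).tolist() if len(s) else "")
print(optics.boxes_of("wrist","cup_center")[:1])
E
```

```text
1.55 [ 0.57921253 -0.24580956  0.17036139] [-0.40342264  0.52495153  0.26644894  1.30848134  0.00429638  2.43970167] [[0.005, 0.294, -0.956], [0.002, -0.956, -0.294], [-1.0, -0.001, -0.006]] [ 0.641 -0.229  0.312]
1261 [[0.5422, -0.2797, 0.0523], [0.5705, -0.2502, 0.0584], [0.6021, -0.2202, 0.0601]]
[{'box': [279.6, 154.2, 72.9, 80.4], 'p': 0.74}]
```

View pics/w1.png

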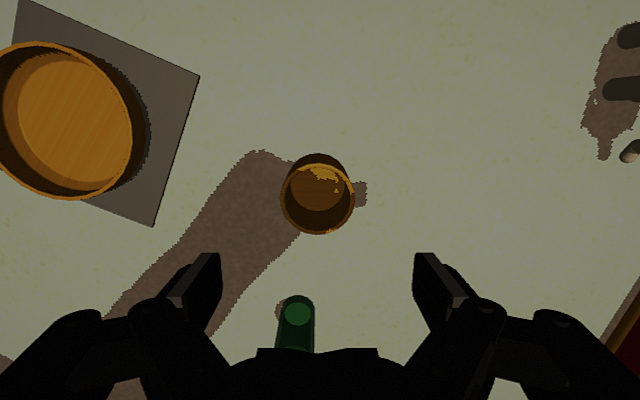

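The wrist view shows the cup centred at (317,195), with the votive clear at (297,325) and the bowl at the left. The cup measures (0.572,-0.250), which matches the commanded target.

Call:
carry_out --steps '[1,0,0,0,0,1,0.03,0,0,0,1,0.06,0,0,0,1,0.09,0,0,0,1,0.12,0,0,0,1,0.14,0,0,0,1,0.14,0,0,0,1,0.14,0,0,0]'

```text
t: 2.6
eef_pos: [0.5714, -0.2523, 0.0325]
tcp_rot: [2.066, 0.301, -2.064]
force: [-0.4, -0.6, -0.2]
gripper_width: 0.0854
```

Call:
carry_out --steps '[-1,0,0,0,0,-1,0,0,0,0,-1,0,0,0,0,-1,0,0,0,0,-1,0,0,0,0,-1,0,0,0,0,-1,0,0,0,0,-1,0,0,0,0]'

```text
t: 3.6
eef_pos: [0.5726, -0.2518, 0.0336]
tcp_rot: [2.067, 0.301, -2.061]
force: [-0.5, -0.9, 6.4]
gripper_width: 0.0605
```

Call:
carry_out --steps '[-1,-0.02,0,0,0,-1,-0.04,0,0,0,-1,-0.06,0,0,0,-1,-0.08,0,0,0,-1,-0.1,0,0,0,-1,-0.1,0,0,0,-1,-0.1,0,0,0,-1,-0.1,0,0,0]'

```text
t: 4.6
eef_pos: [0.5707, -0.2509, 0.13]
tcp_rot: [2.063, 0.305, -2.067]
force: [-0.4, -0.4, -0.4]
gripper_width: 0.0613
```

```bash
python3 - <<'E'
from h import *
from scipy.optimize import least_squares
o=sensors.get_obs(); print(o["t"],o["eef_pos"],o["gripper_width"],o["force"],Ro.from_rotvec(o["tcp_rot"]).as_matrix().round(3).tolist())
p,d,i=look("wrist"); save(p,"w2.png"); 
P=cloud(d,i); g=P.reshape(-1,3)[d.ravel()>.05]
s=g[(np.hypot(g[:,0]-.565,g[:,1]+.022)<.09)&(g[:,2]>.033)&(g[:,2]<.05)]
if len(s)>20:
    f=least_squares(lambda a:np.hypot(s[:,0]-a[0],s[:,1]-a[1])-.063,[.565,-.022],loss="soft_l1",f_scale=.002); print("bowl",len(s),f.x)
e=o["eef_pos"]; s=g[(np.hypot(g[:,0]-e[0],g[:,1]-e[1])<.045)&(g[:,2]>.09)&(g[:,2]<.175)]
print("cup",len(s),np.percentile(s,[1,50,99],axis=0).round(4).tolist() if len(s) else "")
E
```

```text
4.6 [ 0.57066064 -0.25087412  0.12996418] 0.06126061309050939 [-0.39127524 -0.35427948 -0.40933438] [[-0.002, 0.288, -0.958], [0.001, -0.958, -0.288], [-1.0, -0.002, 0.002]]
bowl 2249 [ 0.56460752 -0.02353287]
cup 22867 [[0.5429, -0.287, 0.099], [0.5651, -0.2519, 0.1414], [0.6011, -0.2092, 0.172]]
```

View pics/w2.png

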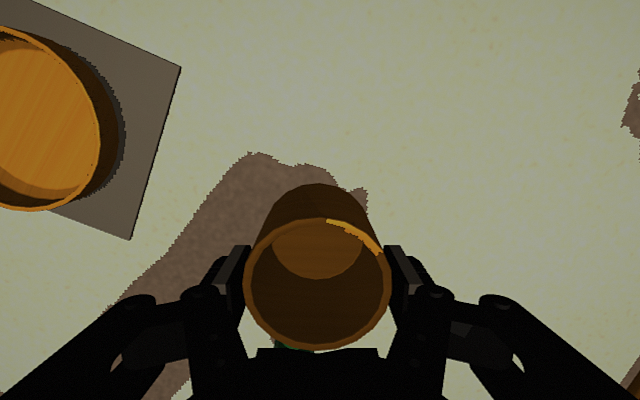

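The picture shows the cup held upright between the pads, rim centre at about (317,283). Now I carry it over the bowl.

Call:
carry_out --steps '[-1,0,-0.02,-0.005,0,-1,0,-0.06,-0.016,0,-1,0,-0.11,-0.03,0,-1,0,-0.16,-0.043,0,-1,0,-0.2,-0.054,0,-1,0,-0.219,-0.059,0,-1,0,-0.219,-0.059,0,-1,0,-0.219,-0.059,0]'

```text
t: 5.65
eef_pos: [0.5649, -0.0252, 0.1312]
tcp_rot: [2.065, 0.302, -2.065]
force: [0.7, -0.4, -1.0]
gripper_width: 0.0609
```

Call:
carry_out --steps '[-1,0.02,0,0,0,-1,0.04,0,0,0,-1,0.06,0,0,0,-1,0.07,0,0,0,-1,0.077,0,0,0,-1,0.082,0,0,0,-1,0.085,0,0,0,-1,0.085,0,0,0]'

```text
t: 6.65
eef_pos: [0.565, -0.0245, 0.0464]
tcp_rot: [2.065, 0.303, -2.064]
force: [0.5, -0.4, -1.2]
gripper_width: 0.0608
```

Call:
carry_out --steps '[-1,0.001,0,0,0,-1,0.002,0,0,0,-1,0.003,0,0,0,-1,0.003,0,0,0,-1,0.004,0,0,0,-1,0.004,0,0,0,-1,0.004,0,0,0,-1,0.004,0,0,0]'

```text
t: 7.65
eef_pos: [0.565, -0.0245, 0.0426]
tcp_rot: [2.065, 0.303, -2.064]
force: [-1.0, -0.5, 2.2]
gripper_width: 0.061
```

Call:
carry_out --steps '[0.5,0,0,0,0,0.6,0,0,0,0,0.7,0,0,0,0,0.7,0,0,0,0,0.7,0,0,0,0,0.7,0,0,0,0,0.7,0,0,0,0,0.7,0,0,0,0]'

```text
t: 8.65
eef_pos: [0.565, -0.0245, 0.0423]
tcp_rot: [2.065, 0.303, -2.065]
force: [-0.6, 1.0, -0.1]
gripper_width: 0.0729
```

Call:
carry_out --steps '[0.7,-0.01,0,0,0,0.7,-0.03,0,0,0,0.8,-0.06,0,0,0,1,-0.09,0,0,0,1,-0.12,0,0,0,1,-0.14,0,0,0,1,-0.14,0,0,0,1,-0.14,0,0,0]'

```text
t: 9.65
eef_pos: [0.5645, -0.0245, 0.1817]
tcp_rot: [2.064, 0.304, -2.066]
force: [-0.5, -0.5, 0.4]
gripper_width: 0.0855
```

```bash
python3 - <<'E'
from h import *
from scipy.optimize import least_squares
def fit(s,r,c):
    f=least_squares(lambda a:np.hypot(s[:,0]-a[0],s[:,1]-a[1])-r,c,loss="soft_l1",f_scale=.002); return len(s),f.x.round(4)
o=sensors.get_obs(); print(o["t"],o["eef_pos"],o["gripper_width"],o["q"])
p,d,i=look("wrist"); save(p,"w3.png")
P=cloud(d,i); g=P.reshape(-1,3)[d.ravel()>.05]
r=np.hypot(g[:,0]-.565,g[:,1]+.0235)
s=g[(r<.08)&(r>.045)&(g[:,2]>.033)&(g[:,2]<.048)]; print("bowl",fit(s,.063,[.565,-.0235]))
s=g[(r<.045)&(g[:,2]>.062)&(g[:,2]<.08)]; print("cup",fit(s,.029,[.565,-.0235]),np.percentile(s,[1,50,99],axis=0).round(4).tolist())
E
```

```text
9.65 [ 0.56446381 -0.02450143  0.1817284 ] 0.08547900751038376 [-4.33646444e-02  3.94310901e-01  9.03415222e-02  1.26773528e+00
 -2.73316650e-05  2.80641977e+00]
bowl (2119, array([ 0.5645, -0.0226]))
cup (1204, array([ 0.5655, -0.0237])) [[0.5355, -0.0535, 0.0624], [0.5644, -0.0236, 0.0674], [0.5953, 0.0059, 0.0691]]
```

View pics/w3.png

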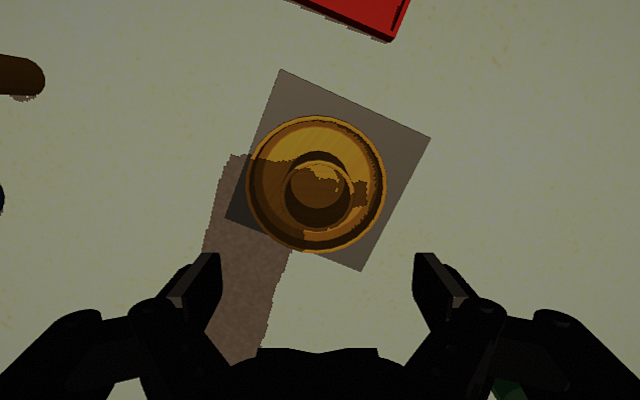

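The cup stands in the bowl, concentric with it: bowl centre near (316,184), cup rim (319,194), rim z 0.069. Next I go to the beaker with a −0.4 turn to spare the last joint.

Call:
carry_out --steps '[1,0,-0.03,-0.011,-0.06,1,0,-0.08,-0.029,-0.13,1,0,-0.13,-0.047,-0.2,1,0,-0.18,-0.065,-0.27,1,0,-0.23,-0.083,-0.34,1,0,-0.26,-0.094,-0.4,1,0,-0.274,-0.099,-0.4,1,0,-0.274,-0.099,-0.4]'

```text
t: 10.7
eef_pos: [0.5804, 0.2665, 0.1812]
tcp_rot: [1.819, 0.656, -1.822]
force: [-0.1, -0.6, 0.3]
gripper_width: 0.0858
```

```bash
python3 - <<'E'
from h import *
from scipy.optimize import least_squares
def fit(s,r,c):
    f=least_squares(lambda a:np.hypot(s[:,0]-a[0],s[:,1]-a[1])-r,c,loss="soft_l1",f_scale=.002); return len(s),f.x.round(4)
p,d,i=look("wrist"); save(p,"w4.png")
o=sensors.get_obs(); print(o["t"],o["eef_pos"],o["q"]); R=Ro.from_rotvec(o["tcp_rot"]).as_matrix(); print(R.round(3).tolist())
P=cloud(d,i); g=P.reshape(-1,3)[d.ravel()>.05]
r=np.hypot(g[:,0]-.58,g[:,1]-.266)
s=g[(r<.035)&(g[:,2]>.09)&(g[:,2]<.105)]; n,c=fit(s,.016,[.58,.266]); print("beaker",n,c,np.percentile(s,[1,50,99],axis=0).round(4).tolist())
print("shift",R.T@(np.r_[c,0]-o["eef_pos"]))
E
```

```text
10.75 [0.58065209 0.26552423 0.18152601] [ 4.29189118e-01  5.43799768e-01  3.26906115e-01  1.35562604e+00
 -6.15295840e-04  2.87994553e+00]
[[-0.001, 0.637, -0.771], [-0.001, -0.771, -0.637], [-1.0, 0.0, 0.002]]
beaker 689 [0.5807 0.2668] [[0.5646, 0.2507, 0.0903], [0.5813, 0.267, 0.0935], [0.5968, 0.2827, 0.095]]
shift [ 0.18152401 -0.0009797  -0.0011809 ]
```

View pics/w4.png

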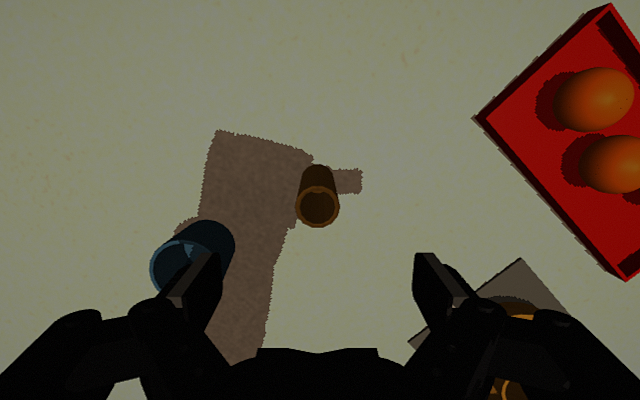

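The beaker rim is at (318,206), between the fingers, with the china cup at left (190,258) clear. Now I lower and grip near its top.

Call:
carry_out --steps '[1,0.03,-0.001,-0.001,0,1,0.06,-0.001,-0.001,0,1,0.09,-0.001,-0.001,0,1,0.11,-0.001,-0.001,0,1,0.119,-0.001,-0.001,0,1,0.119,-0.001,-0.001,0,1,0.119,-0.001,-0.001,0,1,0.119,-0.001,-0.001,0]'

```text
t: 11.75
eef_pos: [0.5819, 0.268, 0.0646]
tcp_rot: [1.823, 0.656, -1.819]
force: [-0.3, 0.3, 0.3]
gripper_width: 0.0855
```

Call:
carry_out --steps '[-1,0,0,0,0,-1,0,0,0,0,-1,0,0,0,0,-1,0,0,0,0,-1,0,0,0,0,-1,0,0,0,0,-1,0,0,0,0,-1,0,0,0,0]'

```text
t: 12.75
eef_pos: [0.5814, 0.2679, 0.0637]
tcp_rot: [1.822, 0.656, -1.82]
force: [0.4, -0.1, 3.3]
gripper_width: 0.0335
```

Call:
carry_out --steps '[-1,-0.01,0,0,0,-1,-0.03,0,0,0,-1,-0.05,0,0,0,-1,-0.08,0,0,0,-1,-0.11,0,0,0,-1,-0.12,0,0,0,-1,-0.12,0,0,0,-1,-0.12,0,0,0]'

```text
t: 13.75
eef_pos: [0.5801, 0.2674, 0.1815]
tcp_rot: [1.818, 0.656, -1.824]
force: [-0.5, -0.5, -1.6]
gripper_width: 0.0331
```

```bash
python3 - <<'E'
from h import *
o=sensors.get_obs(); R=Ro.from_rotvec(o["tcp_rot"]).as_matrix(); e=o["eef_pos"]
print(o["t"],e,o["q"],o["gripper_width"],R.round(3).tolist())
for c in ("side","wrist"):
    p,d,i=look(c); P=cloud(d,i); g=P.reshape(-1,3)[d.ravel()>.05]
    save(p,c+"5.png")
    L=(g-e)@R
    for lo,hi in ((.03,.045),(.045,.06),(-.036,-.03)):
        s=L[(abs(L[:,1])<.03)&(abs(L[:,2])<.03)&(L[:,0]>lo)&(L[:,0]<hi)]
        if len(s)>10: print(c,lo,len(s),np.percentile(s,[2,98],axis=0).round(4).tolist())
print("shift",R.T@(np.r_[.565,-.0235,0]-e))
E
python3 - <<'E'
import cv2
a=cv2.imread("pics/side5.png")[60:260,230:430]; b=cv2.imread("pics/wrist5.png")
cv2.imwrite("pics/c5.png",cv2.hconcat([cv2.resize(a,(400,400)),b[:,120:520]]))
E
```

```text
13.75 [0.58013817 0.26738383 0.18148059] [4.31836037e-01 5.45769628e-01 3.30065297e-01 1.35832852e+00
 8.97353727e-05 2.88164232e+00] 0.033056591868620346 [[-0.003, 0.638, -0.77], [-0.001, -0.77, -0.638], [-1.0, -0.001, 0.003]]
side 0.03 55 [[0.0309, -0.0021, -0.0045], [0.0448, 0.0207, 0.0193]]
side 0.045 54 [[0.0456, -0.0004, -0.0058], [0.0595, 0.021, 0.0207]]
side -0.036 34 [[-0.0358, -0.0272, -0.0124], [-0.0301, 0.0299, 0.0184]]
wrist 0.03 373 [[0.0303, -0.0144, -0.0153], [0.0446, 0.0148, -0.0061]]
wrist 0.045 294 [[0.0453, -0.0142, -0.0152], [0.0593, 0.0149, -0.0063]]
wrist -0.036 1363 [[-0.0359, -0.0219, -0.0141], [-0.03, 0.0217, 0.0159]]
shift [0.18189503 0.21452196 0.19665274]
```

View pics/c5.png

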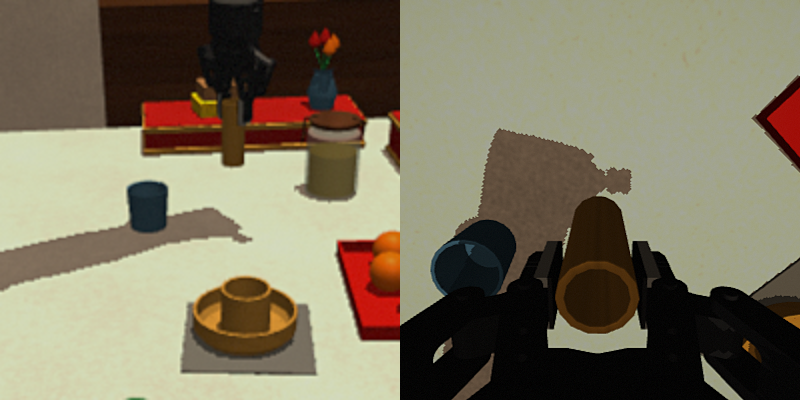

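The beaker is held upright and centred, rim at about (597,297) in the right half. The cup stands in the bowl and the china cup is in place. Carrying it over the cup.

Call:
carry_out --steps '[-1,0,0.015,0.014,0,-1,0,0.05,0.046,0,-1,0,0.09,0.082,0,-1,0,0.13,0.119,0,-1,0,0.17,0.156,0,-1,0,0.2,0.183,0,-1,0,0.2145,0.1965,0,-1,0,0.2145,0.1965,0]'

```text
t: 14.85
eef_pos: [0.5661, -0.0241, 0.1832]
tcp_rot: [1.823, 0.655, -1.823]
force: [0.7, 0.8, -1.2]
gripper_width: 0.0335
```

Call:
carry_out --steps '[-1,0,0,0,0,-1,0.01,0,0,0,-1,0.02,0,0,0,-1,0.03,0,0,0,-1,0.04,0,0,0,-1,0.04,0,0,0,-1,0.04,0,0,0,-1,0.04,0,0,0]'

```text
t: 15.85
eef_pos: [0.567, -0.0228, 0.1439]
tcp_rot: [1.822, 0.656, -1.82]
force: [-0.0, -0.2, -1.3]
gripper_width: 0.0333
```

```bash
python3 - <<'E'
from h import *
o=sensors.get_obs(); R=Ro.from_rotvec(o["tcp_rot"]).as_matrix(); e=o["eef_pos"]
print(o["t"],e,o["force"])
p,d,i=look("side"); save(cv2.resize(p[140:260,290:410],(480,480)),"s6.png")
p,d,i=look("wrist"); P=cloud(d,i); g=P.reshape(-1,3)[d.ravel()>.05]
r=np.hypot(g[:,0]-.565,g[:,1]+.0235)
from scipy.optimize import least_squares
s=g[(r>.055)&(r<.08)&(g[:,2]>.033)&(g[:,2]<.048)]
print(len(s)); 
if len(s)>50: print(least_squares(lambda a:np.hypot(s[:,0]-a[0],s[:,1]-a[1])-.063,[.565,-.0235],loss="soft_l1",f_scale=.002).x)
E
```

```text
15.85 [ 0.56696885 -0.0228454   0.14385281] [-0.042813   -0.2028544  -1.34932129]
2057
[ 0.56395277 -0.02290081]
```

View pics/s6.png

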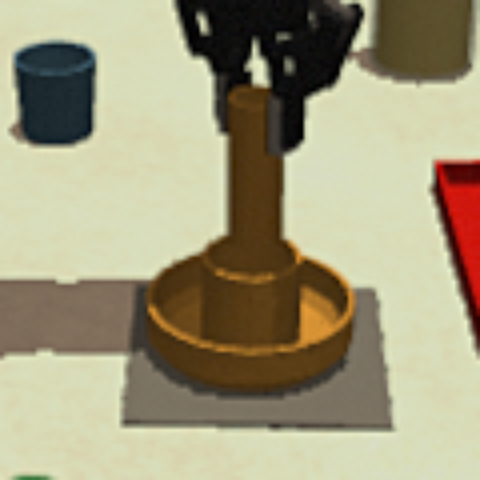

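The beaker (column ~254) sits over the cup (column ~252). I lower it into the cup.

Call:
carry_out --steps '[-1,0.01,0,0,0,-1,0.02,0,0,0,-1,0.03,0,0,0,-1,0.04,0,0,0,-1,0.05,0,0,0,-1,0.057,0,0,0,-1,0.061,0,0,0,-1,0.061,0,0,0]'

```text
t: 16.95
eef_pos: [0.5664, -0.0228, 0.0821]
tcp_rot: [1.821, 0.656, -1.821]
force: [0.1, -0.2, -1.3]
gripper_width: 0.0335
```

Call:
carry_out --steps '[-1,0.001,0,0,0,-1,0.002,0,0,0,-1,0.003,0,0,0,-1,0.004,0,0,0,-1,0.005,0,0,0,-1,0.005,0,0,0,-1,0.005,0,0,0,-1,0.005,0,0,0]'

```text
t: 17.95
eef_pos: [0.5667, -0.0227, 0.0777]
tcp_rot: [1.821, 0.656, -1.82]
force: [-1.3, 0.6, 2.6]
gripper_width: 0.0331
```

Contact at z 0.0777, as expected. I open the fingers and rise.

Call:
carry_out --steps '[-0.1,0,0,0,0,0,0,0,0,0,0.2,0,0,0,0,0.3,0,0,0,0,0.3,0,0,0,0,0.3,0,0,0,0,0.3,0,0,0,0,0.3,0,0,0,0]'

```text
t: 18.95
eef_pos: [0.5666, -0.0227, 0.0773]
tcp_rot: [1.821, 0.656, -1.821]
force: [0.4, 0.1, -0.4]
gripper_width: 0.0554
```

Call:
carry_out --steps '[0.3,-0.01,0,0,0,0.3,-0.03,0,0,0,0.3,-0.06,0,0,0,0.3,-0.09,0,0,0,0.3,-0.12,0,0,0,0.3,-0.13,0,0,0,0.3,-0.13,0,0,0,0.3,-0.13,0,0,0]'

```text
t: 19.95
eef_pos: [0.5658, -0.0227, 0.2059]
tcp_rot: [1.819, 0.657, -1.823]
force: [-0.9, -0.8, -0.4]
gripper_width: 0.0553
```

```bash
python3 - <<'E'
from h import *
from scipy.optimize import least_squares
def fit(s,r,c):
    f=least_squares(lambda a:np.hypot(s[:,0]-a[0],s[:,1]-a[1])-r,c,loss="soft_l1",f_scale=.002); return len(s),f.x.round(4),np.percentile(s[:,2],98).round(4)
o=sensors.get_obs(); print(o["t"],o["eef_pos"],o["gripper_width"],o["force"])
p2,d,i=look("side")
p,d,i=look("wrist"); P=cloud(d,i); g=P.reshape(-1,3)[d.ravel()>.05]
c=[.565,-.0235]; r=np.hypot(g[:,0]-c[0],g[:,1]-c[1])
print("bowl",fit(g[(r>.05)&(r<.08)&(g[:,2]>.033)&(g[:,2]<.048)],.063,c))
print("cup",fit(g[(r>.022)&(r<.045)&(g[:,2]>.064)&(g[:,2]<.074)],.029,c))
print("beaker",fit(g[(r<.03)&(g[:,2]>.1)&(g[:,2]<.12)],.016,c))
save(np.hstack([cv2.resize(p2[140:260,290:410],(400,400)),p[:,120:520]]),"s7.png")
E
```

```text
19.95 [ 0.56576026 -0.02272293  0.20591985] 0.055331026578803295 [-0.86235956 -0.75170148 -0.40960889]
bowl (1815, array([ 0.5644, -0.0226]), np.float64(0.039))
cup (809, array([ 0.5649, -0.024 ]), np.float64(0.0691))
beaker (739, array([ 0.5667, -0.0235]), np.float64(0.1089))
```

View pics/s7.png

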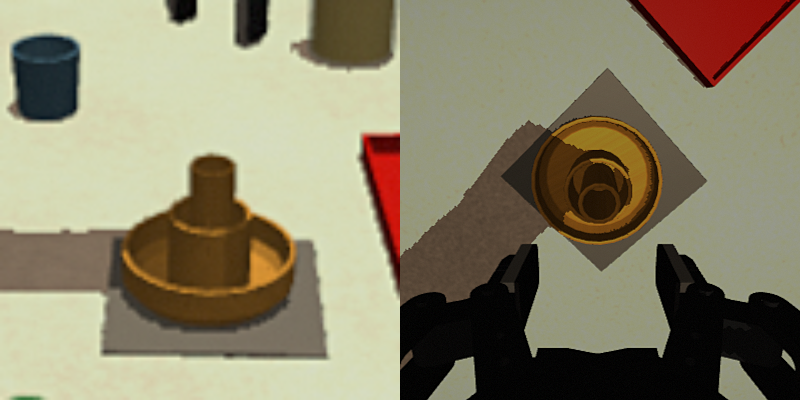

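All three are nested upright, axes within 2 mm, rims at the expected heights, and the gripper is clear. I hand the job in.

```bash
python3 -c "from station import job; print(job.close_job())"
```

```text
the job is handed in; nothing more can be done
None
```

The brass set is nested: I stood the cup in the bowl and released it, then stood the beaker in the cup and released it. I handed the job in at about 20 s of the 64 s allowed; the hand-in reports no verdict.

- **Fit:** In the last wrist picture, the bowl's centre was at (0.564, -0.023), the cup's at (0.565, -0.024) and the beaker's at (0.567, -0.024). The axes agree within about 2 mm.
- **Seating:** The rims were at 0.039, 0.069 and 0.109 m, the heights expected when each piece sits on the floor below it. Each one was lowered slowly until it touched, then let go.
- **Surroundings:** The bowl did not move measurably. The last side picture shows the china cup upright where it was, though I did not measure it again. The gripper was clear of the set, with the fingertips at z 0.206 m.
- **Disagreements:** The two fixed cameras differed by about 6 mm on most positions, so I relied on the wrist camera for the grasps and placements. None of the other checks failed.

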